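# Set the range slide of a carburettor flow tester and hold its test button

### The job

The range slide of the carburettor flow tester has been left at some setting or other. With the fingertips, push its upright lever gently to the left until the slide is fully home against the stop, then push it to the right counting the clicks, and leave it in the third notch from home (home itself is not counted) without ever running past that notch. Only when the slide is set there, press the round black test button at the right-hand end of the tester fully down, gently, and finish while holding it down; leave the loose parts and tools lying about where they are.

Things in the scene. Friction and masses are not known exactly. Their poses are not given: they have to be found in the camera images.
- flow_tester: carburettor flow tester, fixed: grey box, its aluminium deck 46 mm above the bench. Origin on the bench under its middle; +x away from the robot, +y along it to the left seen from the robot; box x -0.085..0.080, y -0.165..0.165. The slide runs along y at the front (x -0.055). On the deck only knob, button, gauge and carburettor stand above z 0.075
- range_slide (a joint): slide travel, m, along the tester's -y (to the right): 0 = fully home at the left stop, closed; 0.070 = right stop. A sprung roller clicks into notches every 14 mm: home 0 (not counted), first 0.014, second 0.028, third 0.042, then 0.056, 0.070. Leaving a notch takes up to 8 N, falling to nothing half-way, where the slide snaps on by itself. Starts in the first or second notch
- lever_knob (a point): middle of the black knob on the slide's upright lever, 111 mm above the bench; moves with the slide. The knob is round about the vertical, 23 mm across from z 0.106 to 0.119, underside at z 0.098, top at 0.125; below it a 10 mm round stem down to z 0.062. Pushed along the slide it meets about 0.6 N friction besides the notches; the left stop is hard
- test_button (a joint): how far the sprung test button is pressed, m: 0 up, 0.006 fully down on a hard stop; it springs back when let go. About 1.5 N to start, 5 N to go fully down
- test_button_top (a point): centre of the top face of the round black test button at the right-hand end of the tester, 32 mm across, 86 mm above the bench when up; it goes straight down when pressed
- carburettor: carburettor fixed on the rear half of the deck, in the tester's frame x -0.05..0.09, y -0.16..0.06, nothing above z 0.150. Origin under its middle
- gauge_face (a point): centre of the round vacuum gauge's face, 66 mm across, at the rear left corner of the tester, its top 135 mm above the bench
- brass_float: round soldered brass float, 37 mm across, 27 mm high, set down loose on the tester's deck in front of the gauge, so up to z 0.073; origin under its centre
- float_cover: cast float-chamber cover, 60x74x24 mm; origin under its centre
- screwdriver: small screwdriver lying on the bench, 160 mm long, 18 mm thick; origin under its middle
- spanner: open-ended and ring spanner lying flat, 171 mm long, 27 mm wide, 10 mm thick; origin under its middle
- grease_tin: lidded tin, 70 mm across, 39 mm high; origin under its centre
- bolt: hex bolt standing on its head on the bench just left of the tester, 52 mm high, 19 mm across the head; origin under its centre

How it is judged (in metres and radians):
On the way, in this order (a step that is already met when the one before it is completed fails the run):
1. the slide is pushed fully home, to the left (value of joint range_slide below 0.003 m), for 0.1 s.
2. the slide stands in the third notch from home (value of joint range_slide between 0.038 and 0.046 m), for 0.3 s.
3. the test button is pressed fully down by the fingers (value of joint test_button above 0.0045 m and contact force between the fingers and test_button above 1 N), for 0.2 s.
At the end, for the whole second after the job is handed in: The slide rests, untouched, in the third notch (travel 42 mm, within 4 mm), and the fingers hold the test button down, at least 4.5 of its 6 mm (all of step 2 and all of step 3 and velocity of joint range_slide below 0.01 m/s and contact force between the fingers and range_slide below 0.5 N); the arm keeps its last pose, push and grip.
It fails at once if the slide runs past the third notch (value of joint range_slide above 0.0505 m).
It fails at once if the test button is pressed while the slide is not in the third notch (value of joint test_button above 0.002 m and (value of joint range_slide below 0.037 m or value of joint range_slide above 0.047 m)).
It fails at once if the lever is forced or gripped (more than 35 N) (contact force between the fingers and range_slide above 35 N).
It fails at once if the button is forced (more than 40 N) (contact force between the fingers and test_button above 40 N).
It fails at once if a loose part or tool is moved more than 20 mm or lifted (distance of any of brass_float, float_cover, screwdriver, spanner, grease_tin, bolt from where it was at the start of the episode above 0.02 m).
It also fails if it takes over 72 s, if anything falls off the work surface, if the arm or the gripper's body presses on something with over 40 N, if the wrist force passes 120 N, or if a joint passes its speed limit or range.

### The arm

A 7-joint arm with a two-finger parallel gripper is mounted at the origin on a cart in front of the work surface, level with it; the furniture and walls round the work are solid. World frame = base frame: x ahead of the robot, y to its left, z up, the work surface at z = 0. Lengths are in m, angles in degrees, forces in N, time in s.
With the tool pointing down it reaches from about 0.425 to 0.875 m from the base axis. Payload 4.7 kg.
Tool frame: the origin (TCP) lies midway between the tips of the shut fingers; the grasp point (between the pads) lies 19 mm behind it; z points along the fingers, y is the line along which they close (so a half turn about z gives the same grasp; the last joint's range is limited). The gripper opens to 87 mm and grips with 3 to 60 N. Pads are 19 mm wide; open, the fingers measure 117 mm over their backs; the gripper's body (75 mm by 190 mm) begins 51 mm behind the grasp point.
Start: joints at [-69.551, 18.392, -4.016, 83.108, 1.295, 78.541, -3.26], TCP at [0.219, 0.612, 0.223] pointing down, gripper open.
Joint ranges: [-163.93, 163.93], [-17.29, 119.83], [-79.2, 71.16], [3.27, 140.29], [-89.18, 269.18], [5.43, 117.66], [-154.24, 154.24]. Speed limits (degrees/s): [147.25, 147.25, 180, 180, 180, 180, 180].

### API

Orientations are given as [roll, pitch, yaw] about the fixed x, y, z axes, in that order (R = Rz(yaw) Ry(pitch) Rx(roll)).
In Python, from cell import env gives the robot as it stands.
- The arm moves only by the tool step_arm, never from a script. Its argument "moves" is a list of rows, each an object with "dp": the shift along the tool's x, y, z in mm, a list of three; "dr": the turn, a rotation vector about the tool's x, y, z in rad, a list of three; "fingers": the closure, from 0 (fully open) to 1 (shut). In form: [{"dp": [dx, dy, dz], "dr": [ax, ay, az], "fingers": fingers}, ...]. A call has exactly 5 rows; each row shifts and turns the commanded pose from where the row before left it, along the tool's axes as they then stand; what a row does not reach is not made up. A row lasts 1/8 s, in which the tool goes at most 62.5 mm and 10.7 degrees, less where a joint would pass 70% of its speed; a pose out of reach is approached as far as the arm can. A call with a gripper value outside its range is refused whole. The fingers move at their own pace and stop on an object; "squeeze" is the grip in N (left out, the last holds). Time passes only in rows, so rows that do not move let the fingers close, or fill a call up. It gives the time, the measured TCP pose, the force, the opening and the grip force at its end, in the units of the state.
- env.get_obs(): the state, without advancing time (a new reading comes with each control period).
- env.read_camera(name): name is "side" or "top"; returns the picture (420x560x3 uint8, red, green, blue); there is no depth.
- env.camera_model(name): a dict with "fx", "fy", "cx", "cy" (pixels), "R" (3x3) and "t" (3): a world point X has camera coordinates R X + t. Camera axes: x right, y down, z forward; pixel columns grow to the right and rows downward; lengths in m; the calibration is good to about 2 mm. A picture is of the moment at which its call begins. camera_model takes no time and is no camera call.
- env.sign_off(): hands the job in; it is judged then, once.
The state is a dict: "time_s": time; "qpos": joint angles; "joint_velocities": joint speeds; "effort": joint torques, N m; "tool_pos": TCP position; "tool_rot": TCP orientation; "force": force on the tool from outside, world axes, zero at the start; "wrist_torque": the same for the moment, N m; "grip_width": finger opening in m; "grasp_force": force on a finger pad.
Only numpy, scipy, OpenCV 4.12 (cv2) and the standard library are available. Lean on these libraries where they do the work, as an engineer would, in place of code of your own. Each camera call takes 0.05 s, during which the arm holds its last target. There are 200 camera calls.

## Working session

There is one attempt and no reset: what is moved stays moved. The work goes in short steps, Python scripts to look and compute and a tool call to move; the robot and the scene stay as the last step left them, time stands still between calls to the robot, and variables do not carry over. Pictures are saved under pics/ and viewed, at most 10 in all, crops included, and the job is handed in when it is done.

Besides the shell and the picture viewer there is one more tool, called after "Request:" as name(argument=value, ...) on one line, values as JSON. step_arm: Moves the arm, as the interface text tells. Its arguments: {"type":"object","properties":{"moves":{"type":"array","items":{"type":"object","properties":{"dp":{"type":"array","items":{"type":"number"}},"dr":{"type":"array","items":{"type":"number"}},"fingers":{"type":"number"}}}},"squeeze":{"type":"number"}},"required":["moves"]}

```bash
mkdir -p pics
python3 - <<'E'
from cell import env
import cv2
for n in("top","side"):
    cv2.imwrite(f"pics/{n}0.png",env.read_camera(n)[:,:,::-1])
    m=env.camera_model(n);print(n,m)
o=env.get_obs();print(o)
E
```

```text
top {'fx': 412.5828235152457, 'fy': 412.5828235152457, 'cx': 271.73866634940816, 'cy': 211.21299037215607, 'R': array([[-0.01491892, -0.99988491,  0.00275568],
       [-0.99868604,  0.01476579, -0.04907306],
       [ 0.04902672, -0.00348418, -0.99879139]]), 't': array([0.03016052, 0.44129053, 1.43931825])}
side {'fx': 532.9309619639487, 'fy': 532.9309619639487, 'cx': 272.2683680567866, 'cy': 212.162978485995, 'R': array([[-9.29094358e-02,  9.95674087e-01, -9.74379027e-04],
       [ 8.80589408e-01,  8.17137293e-02, -4.66781705e-01],
       [-4.64682828e-01, -4.42264528e-02, -8.84372031e-01]]), 't': array([ 0.00877781, -0.34454951,  1.60286028])}
{'time_s': 0.1, 'qpos': array([-69.55203429,  18.43266901,  -4.01707522,  83.16799941,
         1.29506397,  78.54031464,  -3.26022312]), 'joint_velocities': array([ 0.07501788, -0.12587403, -0.06425715, -0.17145542, -0.05748149,
        0.00140437,  0.07435034]), 'effort': array([ 2.44359981e-04, -4.92571807e+01, -4.05347329e-01, -3.13395989e+01,
       -6.39188569e-02,  3.95436853e-02,  9.41457370e-05]), 'tool_pos': array([0.21833763, 0.61171013, 0.22159462]), 'tool_rot': array([-1.79904258e+02,  5.04039547e-03,  1.60362889e+02]), 'force': array([ 0.68543534,  0.68494834, -0.15403678]), 'wrist_torque': array([0.02425624, 0.03172513, 0.02491483]), 'grasp_force': 0.0, 'grip_width': 0.0870851235094669}
```

View pics/top0.png

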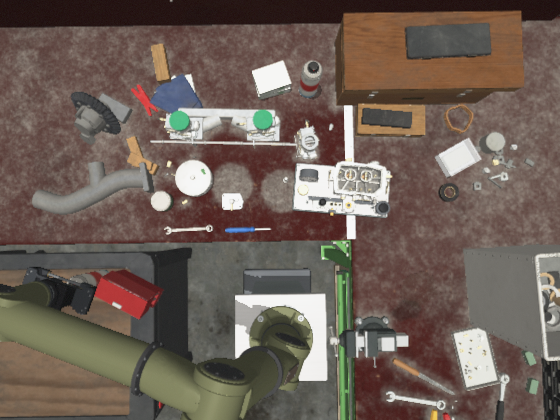

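View pics/side0.png

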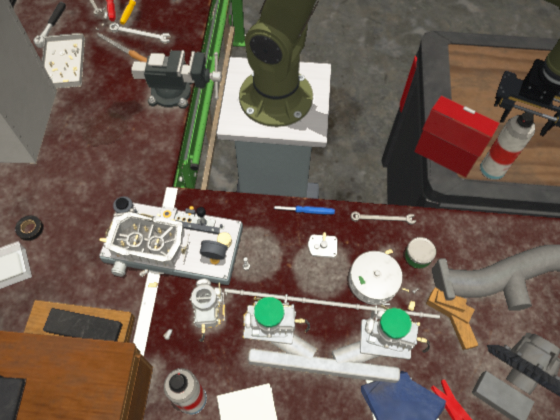

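The tester is at about top (342,190) and side (172,240). The button is dark, at top (382,208) and side (122,205). I'll enlarge both views.

Run:
```python
import cv2
a=cv2.imread("pics/top0.png")[150:230,275:405];b=cv2.imread("pics/side0.png")[180:290,90:260]
a=cv2.resize(a,(780,480),interpolation=cv2.INTER_CUBIC);b=cv2.resize(b,(765,495),interpolation=cv2.INTER_CUBIC)
cv2.imwrite("pics/a.png",a);cv2.imwrite("pics/b.png",b)
```

```text
(no output)
```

View pics/a.png

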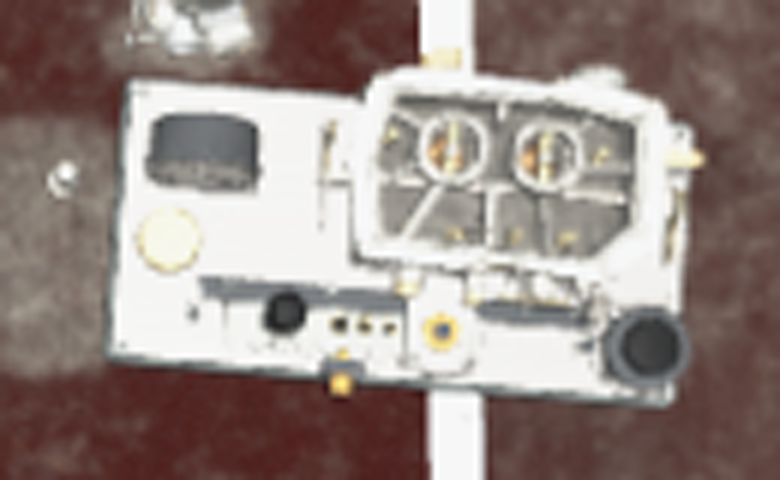

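View pics/b.png

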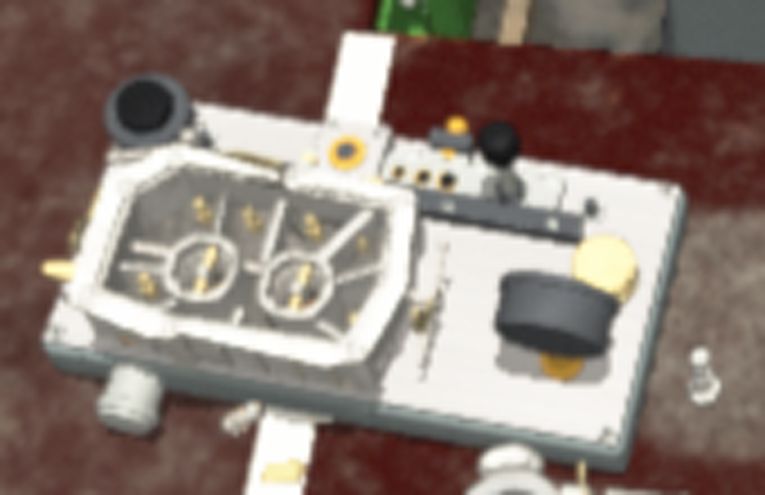

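Enlarged, the knob is at top (322.7,202.0) and side (201.1,211.8). The button top is at top (383.0,207.2) and side (121.8,203.3). The deck corners are clear, with the front-left one at crop a (110,357).

```bash
cat > h.py <<'E'
from cell import env
import numpy as np
def bp(n,u,v,z):
    m=env.camera_model(n);R=np.array(m['R']);t=np.array(m['t'])
    d=R.T@np.array([(u-m['cx'])/m['fx'],(v-m['cy'])/m['fy'],1]);c=-R.T@t
    return c+d*(z-c[2])/d[2]
A=lambda x,y,z:bp('top',275+(x+.5)/6-.5,150+(y+.5)/6-.5,z)
B=lambda x,y,z:bp('side',90+(x+.5)/4.5-.5,180+(y+.5)/4.5-.5,z)
E
python3 - <<'E'
from h import *
np.set_printoptions(precision=4,suppress=True)
print('knob',A(286,312,.122),B(500,143,.115))
print('btn',A(648,343,.086),B(143,105,.086))
print('FL',A(110,357,.046),B(683,187,.046));print('FR',A(672,403,.046));print('BL',A(130,83,.046),B(622,468,.046))
print('float',A(168,238,.073),B(605,265,.073)); print('bolt',A(64,180,.052))
E
```

```text
knob [ 0.4651 -0.1406  0.122 ] [ 0.4631 -0.1397  0.115 ]
btn [ 0.4474 -0.3461  0.086 ] [ 0.4428 -0.3474  0.086 ]
FL [ 0.4462 -0.049   0.046 ] [ 0.446  -0.0461  0.046 ]
FR [ 0.4151 -0.3698  0.046 ]
BL [ 0.6038 -0.0633  0.046 ] [ 0.6157 -0.0584  0.046 ]
float [ 0.5113 -0.0813  0.073 ] [ 0.5106 -0.0796  0.073 ]
bolt [ 0.5475 -0.0242  0.052 ]
```

Both cameras agree: knob ≈ (0.464,-0.140) and button ≈ (0.445,-0.347). The tester yaw is about -5.5°, with its origin near (0.513,-0.217). I'll shut the fingers and move over in stages.

Request:
step_arm(moves=[{"dp":[-50,-27,0],"dr":[0,0,0],"fingers":1},{"dp":[-50,-27,0],"dr":[0,0,0],"fingers":1},{"dp":[-50,-27,0],"dr":[0,0,0],"fingers":1},{"dp":[-50,-27,0],"dr":[0,0,0],"fingers":1},{"dp":[-50,-27,0],"dr":[0,0,0],"fingers":1}], squeeze=10)

```text
time_s: 0.72
tool_pos: [0.4095, 0.3993, 0.2223]
tool_rot: [-180.0, -0.0, 160.4]
force: [0.8, -0.6, -0.5]
grip_width: 0.0447
grasp_force: 0.0
```

Request:
step_arm(moves=[{"dp":[-40,-20,0],"dr":[0,0,-0.05],"fingers":1},{"dp":[-40,-20,0],"dr":[0,0,-0.05],"fingers":1},{"dp":[0,-50,0],"dr":[0,0,-0.05],"fingers":1},{"dp":[0,-50,0],"dr":[0,0,-0.05],"fingers":1},{"dp":[0,-50,0],"dr":[0,0,-0.05],"fingers":1}])

```text
time_s: 1.35
tool_pos: [0.4427, 0.1893, 0.2221]
tool_rot: [-180.0, -0.0, 174.8]
force: [1.3, -0.4, 0.7]
grip_width: 0.0016
grasp_force: 0.0
```

Request:
step_arm(moves=[{"dp":[-10,-50,0],"dr":[0,0,0],"fingers":1},{"dp":[-10,-50,0],"dr":[0,0,0],"fingers":1},{"dp":[-10,-50,0],"dr":[0,0,0],"fingers":1},{"dp":[-10,-50,0],"dr":[0,0,0],"fingers":1},{"dp":[0,-50,0],"dr":[0,0,0],"fingers":1}])

```text
time_s: 1.98
tool_pos: [0.4599, -0.0634, 0.2224]
tool_rot: [-180.0, 0.0, 174.7]
force: [0.6, 0.0, -0.9]
grip_width: 0.0003
grasp_force: 0.0
```

Request:
step_arm(moves=[{"dp":[0,-50,0],"dr":[0,0,0],"fingers":1},{"dp":[0,-50,0],"dr":[0,0,0],"fingers":1},{"dp":[0,0,20],"dr":[0,0,0],"fingers":1},{"dp":[0,0,20],"dr":[0,0,0],"fingers":1},{"dp":[0,0,0],"dr":[0,0,0],"fingers":1}])

```text
time_s: 2.6
tool_pos: [0.4493, -0.161, 0.1811]
tool_rot: [180.0, -0.2, 174.7]
force: [-0.3, 0.8, 0.2]
grip_width: 0.0007
grasp_force: 0.0
```

Request:
step_arm(moves=[{"dp":[-7,-16,0],"dr":[0,0,0],"fingers":1},{"dp":[0,0,20],"dr":[0,0,0],"fingers":1},{"dp":[0,0,20],"dr":[0,0,0],"fingers":1},{"dp":[0,0,5],"dr":[0,0,0],"fingers":1},{"dp":[0,0,0],"dr":[0,0,0],"fingers":1}])

```text
time_s: 3.22
tool_pos: [0.4565, -0.1778, 0.1381]
tool_rot: [-180.0, 0.0, 174.7]
force: [1.2, 0.1, 0.2]
grip_width: 0.0003
grasp_force: 0.0
```

Run:
```python
from cell import env
import cv2
a=env.read_camera("top")[150:230,275:405,::-1];b=env.read_camera("side")[160:270,90:260,::-1]
a=cv2.resize(a,(455,280),interpolation=cv2.INTER_CUBIC);b=cv2.resize(b,(455,294),interpolation=cv2.INTER_CUBIC)
cv2.imwrite("pics/c.png",cv2.vconcat([a,b]));print(env.get_obs()['tool_pos'])
```

```text
[ 0.45691582 -0.17793429  0.13853809]
```

View pics/c.png

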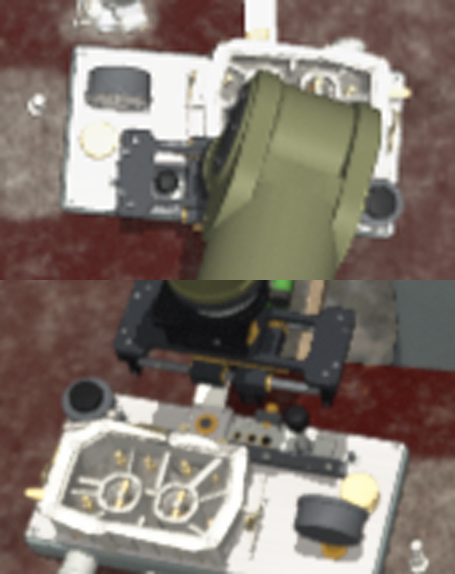

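The side view shows the shut fingertips near (212,395), to the right of the knob at (297,417) and clear of the carburettor. I'll lower them, then approach the knob.

Request:
step_arm(moves=[{"dp":[0,0,14],"dr":[0,0,0],"fingers":1},{"dp":[0,0,14],"dr":[0,0,0],"fingers":1},{"dp":[0,0,12],"dr":[0,0,0],"fingers":1},{"dp":[0,0,0],"dr":[0,0,0],"fingers":1},{"dp":[0,0,0],"dr":[0,0,0],"fingers":1}])

```text
time_s: 3.95
tool_pos: [0.4564, -0.178, 0.0976]
tool_rot: [-180.0, 0.0, 174.7]
force: [-0.8, -0.4, -0.3]
grip_width: 0.0005
grasp_force: 0.0
```

Request:
step_arm(moves=[{"dp":[0,2,0],"dr":[0,0,0],"fingers":1},{"dp":[0,2,0],"dr":[0,0,0],"fingers":1},{"dp":[0,2,0],"dr":[0,0,0],"fingers":1},{"dp":[0,2,0],"dr":[0,0,0],"fingers":1},{"dp":[0,0,0],"dr":[0,0,0],"fingers":1}])

```text
time_s: 4.58
tool_pos: [0.4571, -0.1696, 0.0976]
tool_rot: [180.0, 0.0, 174.7]
force: [-0.0, -0.1, 0.5]
grip_width: 0.0007
grasp_force: 0.0
```

Request:
step_arm(moves=[{"dp":[0,2,0],"dr":[0,0,0],"fingers":1},{"dp":[0,2,0],"dr":[0,0,0],"fingers":1},{"dp":[0,2,0],"dr":[0,0,0],"fingers":1},{"dp":[0,0,0],"dr":[0,0,0],"fingers":1},{"dp":[0,0,0],"dr":[0,0,0],"fingers":1}])

```text
time_s: 5.2
tool_pos: [0.4575, -0.1639, 0.0976]
tool_rot: [180.0, 0.0, 174.7]
force: [-0.5, -0.7, 0.1]
grip_width: 0.0001
grasp_force: 0.0
```

Request:
step_arm(moves=[{"dp":[0,1,0],"dr":[0,0,0],"fingers":1},{"dp":[0,1,0],"dr":[0,0,0],"fingers":1},{"dp":[0,1,0],"dr":[0,0,0],"fingers":1},{"dp":[0,0,0],"dr":[0,0,0],"fingers":1},{"dp":[0,0,0],"dr":[0,0,0],"fingers":1}])

```text
time_s: 5.82
tool_pos: [0.4578, -0.1614, 0.0975]
tool_rot: [-180.0, 0.0, 174.7]
force: [0.1, -1.9, -0.9]
grip_width: 0.0002
grasp_force: 1.1
```

Request:
step_arm(moves=[{"dp":[0,1,0],"dr":[0,0,0],"fingers":1},{"dp":[0,1,0],"dr":[0,0,0],"fingers":1},{"dp":[0,1,0],"dr":[0,0,0],"fingers":1},{"dp":[0,0,0],"dr":[0,0,0],"fingers":1},{"dp":[0,0,0],"dr":[0,0,0],"fingers":1}])

```text
time_s: 6.45
tool_pos: [0.458, -0.1593, 0.0976]
tool_rot: [-179.9, 0.0, 174.6]
force: [0.1, -4.9, -1.6]
grip_width: 0.0003
grasp_force: 2.5
```

Request:
step_arm(moves=[{"dp":[0,1,0],"dr":[0,0,0],"fingers":1},{"dp":[0,1,0],"dr":[0,0,0],"fingers":1},{"dp":[0,1,0],"dr":[0,0,0],"fingers":1},{"dp":[0,1,0],"dr":[0,0,0],"fingers":1},{"dp":[0,0,0],"dr":[0,0,0],"fingers":1}])

```text
time_s: 7.08
tool_pos: [0.4586, -0.1528, 0.0975]
tool_rot: [179.9, -0.0, 174.7]
force: [-0.4, 0.0, -0.5]
grip_width: 0.0003
grasp_force: 0.0
```

Request:
step_arm(moves=[{"dp":[0,1,0],"dr":[0,0,0],"fingers":1},{"dp":[0,1,0],"dr":[0,0,0],"fingers":1},{"dp":[0,1,0],"dr":[0,0,0],"fingers":1},{"dp":[0,1,0],"dr":[0,0,0],"fingers":1},{"dp":[0,0,0],"dr":[0,0,0],"fingers":1}])

```text
time_s: 7.7
tool_pos: [0.4588, -0.1498, 0.0975]
tool_rot: [180.0, -0.0, 174.7]
force: [-0.5, 0.5, -0.2]
grip_width: 0.0008
grasp_force: 0.0
```

Request:
step_arm(moves=[{"dp":[0,1,0],"dr":[0,0,0],"fingers":1},{"dp":[0,1,0],"dr":[0,0,0],"fingers":1},{"dp":[0,1,0],"dr":[0,0,0],"fingers":1},{"dp":[0,0,0],"dr":[0,0,0],"fingers":1},{"dp":[0,0,0],"dr":[0,0,0],"fingers":1}])

```text
time_s: 8.32
tool_pos: [0.4591, -0.1475, 0.0976]
tool_rot: [-180.0, 0.0, 174.7]
force: [-0.6, -3.2, -0.9]
grip_width: 0.0005
grasp_force: 1.2
```

Request:
step_arm(moves=[{"dp":[0,1,0],"dr":[0,0,0],"fingers":1},{"dp":[0,1,0],"dr":[0,0,0],"fingers":1},{"dp":[0,0,0],"dr":[0,0,0],"fingers":1},{"dp":[0,0,0],"dr":[0,0,0],"fingers":1},{"dp":[0,0,0],"dr":[0,0,0],"fingers":1}])

```text
time_s: 8.95
tool_pos: [0.4591, -0.1473, 0.0976]
tool_rot: [-179.8, 0.0, 174.6]
force: [-0.2, -7.3, -1.6]
grip_width: 0.0002
grasp_force: 3.4
```

Request:
step_arm(moves=[{"dp":[0,1,0],"dr":[0,0,0],"fingers":1},{"dp":[0,1,0],"dr":[0,0,0],"fingers":1},{"dp":[0,1,0],"dr":[0,0,0],"fingers":1},{"dp":[0,0,0],"dr":[0,0,0],"fingers":1},{"dp":[0,0,0],"dr":[0,0,0],"fingers":1}])

```text
time_s: 9.57
tool_pos: [0.4591, -0.1472, 0.0977]
tool_rot: [-179.6, 0.1, 174.5]
force: [-0.4, -13.1, -1.7]
grip_width: 0.0003
grasp_force: 6.3
```

That is the home stop: 13 N with no further travel. I'll back off, lift, and cross to the left side of the knob.

Request:
step_arm(moves=[{"dp":[0,-4,0],"dr":[0,0,0],"fingers":1},{"dp":[0,-4,0],"dr":[0,0,0],"fingers":1},{"dp":[0,-4,0],"dr":[0,0,0],"fingers":1},{"dp":[0,0,-20],"dr":[0,0,0],"fingers":1},{"dp":[0,0,-25],"dr":[0,0,0],"fingers":1}])

```text
time_s: 10.2
tool_pos: [0.458, -0.1532, 0.1426]
tool_rot: [180.0, -0.1, 174.7]
force: [0.3, -0.4, 0.8]
grip_width: 0.0008
grasp_force: 0.0
```

Request:
step_arm(moves=[{"dp":[0,0,0],"dr":[0,0,0],"fingers":1},{"dp":[0,20,0],"dr":[0,0,0],"fingers":1},{"dp":[0,20,0],"dr":[0,0,0],"fingers":1},{"dp":[0,20,0],"dr":[0,0,0],"fingers":1},{"dp":[0,0,0],"dr":[0,0,0],"fingers":1}])

```text
time_s: 10.82
tool_pos: [0.4636, -0.0924, 0.1416]
tool_rot: [180.0, -0.1, 174.9]
force: [0.2, -0.7, -0.1]
grip_width: 0.0007
grasp_force: 0.0
```

Request:
step_arm(moves=[{"dp":[0,0,15],"dr":[0,0,0],"fingers":1},{"dp":[0,0,15],"dr":[0,0,0],"fingers":1},{"dp":[0,0,14],"dr":[0,0,0],"fingers":1},{"dp":[0,0,0],"dr":[0,0,0],"fingers":1},{"dp":[0,-2,0],"dr":[0,0,0],"fingers":1}])

```text
time_s: 11.45
tool_pos: [0.464, -0.0964, 0.0986]
tool_rot: [-180.0, 0.0, 174.7]
force: [0.1, 0.0, -0.0]
grip_width: 0.0006
grasp_force: 0.0
```

Request:
step_arm(moves=[{"dp":[0,-2,0],"dr":[0,0,0],"fingers":1},{"dp":[0,-2,0],"dr":[0,0,0],"fingers":1},{"dp":[0,-2,0],"dr":[0,0,0],"fingers":1},{"dp":[0,0,0],"dr":[0,0,0],"fingers":1},{"dp":[0,0,0],"dr":[0,0,0],"fingers":1}])

```text
time_s: 12.08
tool_pos: [0.4633, -0.1021, 0.0986]
tool_rot: [180.0, 0.0, 174.7]
force: [-0.5, 0.1, -0.4]
grip_width: 0.0006
grasp_force: 0.0
```

Request:
step_arm(moves=[{"dp":[0,-1,0],"dr":[0,0,0],"fingers":1},{"dp":[0,-1,0],"dr":[0,0,0],"fingers":1},{"dp":[0,-1,0],"dr":[0,0,0],"fingers":1},{"dp":[0,0,0],"dr":[0,0,0],"fingers":1},{"dp":[0,0,0],"dr":[0,0,0],"fingers":1}])

```text
time_s: 12.7
tool_pos: [0.463, -0.1051, 0.0986]
tool_rot: [180.0, 0.0, 174.7]
force: [-0.4, 0.2, -0.1]
grip_width: 0.0003
grasp_force: 0.0
```

Request:
step_arm(moves=[{"dp":[0,-1,0],"dr":[0,0,0],"fingers":1},{"dp":[0,-1,0],"dr":[0,0,0],"fingers":1},{"dp":[0,0,0],"dr":[0,0,0],"fingers":1},{"dp":[0,0,0],"dr":[0,0,0],"fingers":1},{"dp":[0,0,0],"dr":[0,0,0],"fingers":1}])

```text
time_s: 13.32
tool_pos: [0.4629, -0.1068, 0.0986]
tool_rot: [180.0, 0.0, 174.7]
force: [1.1, 2.5, 0.7]
grip_width: 0.0004
grasp_force: 1.1
```

Request:
step_arm(moves=[{"dp":[0,-1,0],"dr":[0,0,0],"fingers":1},{"dp":[0,0,0],"dr":[0,0,0],"fingers":1},{"dp":[0,0,0],"dr":[0,0,0],"fingers":1},{"dp":[0,0,0],"dr":[0,0,0],"fingers":1},{"dp":[0,0,0],"dr":[0,0,0],"fingers":1}])

```text
time_s: 13.95
tool_pos: [0.4628, -0.1071, 0.0986]
tool_rot: [179.9, -0.0, 174.7]
force: [0.9, 5.9, -0.6]
grip_width: 0.0007
grasp_force: 2.6
```

Request:
step_arm(moves=[{"dp":[0,-1,0],"dr":[0,0,0],"fingers":1},{"dp":[0,0,0],"dr":[0,0,0],"fingers":1},{"dp":[0,0,0],"dr":[0,0,0],"fingers":1},{"dp":[0,0,0],"dr":[0,0,0],"fingers":1},{"dp":[0,0,0],"dr":[0,0,0],"fingers":1}])

```text
time_s: 14.58
tool_pos: [0.4628, -0.1077, 0.0986]
tool_rot: [179.9, -0.0, 174.7]
force: [0.3, 6.1, 0.4]
grip_width: 0.0004
grasp_force: 3.0
```

Request:
step_arm(moves=[{"dp":[0,-1,0],"dr":[0,0,0],"fingers":1},{"dp":[0,-1,0],"dr":[0,0,0],"fingers":1},{"dp":[0,-1,0],"dr":[0,0,0],"fingers":1},{"dp":[0,-1,0],"dr":[0,0,0],"fingers":1},{"dp":[0,0,0],"dr":[0,0,0],"fingers":1}])

```text
time_s: 15.2
tool_pos: [0.4621, -0.1145, 0.0986]
tool_rot: [-179.9, 0.0, 174.6]
force: [0.5, 0.3, 1.1]
grip_width: 0.0007
grasp_force: 0.0
```

Request:
step_arm(moves=[{"dp":[0,-1,0],"dr":[0,0,0],"fingers":1},{"dp":[0,-1,0],"dr":[0,0,0],"fingers":1},{"dp":[0,-1,0],"dr":[0,0,0],"fingers":1},{"dp":[0,0,0],"dr":[0,0,0],"fingers":1},{"dp":[0,0,0],"dr":[0,0,0],"fingers":1}])

```text
time_s: 15.82
tool_pos: [0.462, -0.1161, 0.0986]
tool_rot: [180.0, 0.0, 174.7]
force: [0.7, 0.3, -0.1]
grip_width: 0.0008
grasp_force: 0.0
```

Request:
step_arm(moves=[{"dp":[0,-1,0],"dr":[0,0,0],"fingers":1},{"dp":[0,-1,0],"dr":[0,0,0],"fingers":1},{"dp":[0,-1,0],"dr":[0,0,0],"fingers":1},{"dp":[0,0,0],"dr":[0,0,0],"fingers":1},{"dp":[0,0,0],"dr":[0,0,0],"fingers":1}])

```text
time_s: 16.45
tool_pos: [0.4617, -0.1191, 0.0986]
tool_rot: [180.0, 0.0, 174.7]
force: [-0.3, 0.1, 0.5]
grip_width: 0.0003
grasp_force: 0.0
```

First click. Next comes the contact at about -0.1205, then the second.

Request:
step_arm(moves=[{"dp":[0,-1,0],"dr":[0,0,0],"fingers":1},{"dp":[0,-1,0],"dr":[0,0,0],"fingers":1},{"dp":[0,-1,0],"dr":[0,0,0],"fingers":1},{"dp":[0,0,0],"dr":[0,0,0],"fingers":1},{"dp":[0,0,0],"dr":[0,0,0],"fingers":1}])

```text
time_s: 17.08
tool_pos: [0.4616, -0.121, 0.0986]
tool_rot: [179.9, -0.0, 174.7]
force: [0.8, 5.6, 0.5]
grip_width: 0.0004
grasp_force: 2.7
```

Request:
step_arm(moves=[{"dp":[0,-1,0],"dr":[0,0,0],"fingers":1},{"dp":[0,-1,0],"dr":[0,0,0],"fingers":1},{"dp":[0,-1,0],"dr":[0,0,0],"fingers":1},{"dp":[0,0,0],"dr":[0,0,0],"fingers":1},{"dp":[0,0,0],"dr":[0,0,0],"fingers":1}])

```text
time_s: 17.7
tool_pos: [0.4611, -0.1252, 0.0985]
tool_rot: [-180.0, 0.0, 174.7]
force: [-0.5, 3.4, 0.4]
grip_width: 0.0002
grasp_force: 1.7
```

Request:
step_arm(moves=[{"dp":[0,-1,0],"dr":[0,0,0],"fingers":1},{"dp":[0,-1,0],"dr":[0,0,0],"fingers":1},{"dp":[0,-1,0],"dr":[0,0,0],"fingers":1},{"dp":[0,0,0],"dr":[0,0,0],"fingers":1},{"dp":[0,0,0],"dr":[0,0,0],"fingers":1}])

```text
time_s: 18.32
tool_pos: [0.4608, -0.1285, 0.0986]
tool_rot: [-180.0, 0.0, 174.7]
force: [-0.2, 1.4, 0.1]
grip_width: 0.0007
grasp_force: 0.0
```

Request:
step_arm(moves=[{"dp":[0,-1,0],"dr":[0,0,0],"fingers":1},{"dp":[0,-1,0],"dr":[0,0,0],"fingers":1},{"dp":[0,-1,0],"dr":[0,0,0],"fingers":1},{"dp":[0,0,0],"dr":[0,0,0],"fingers":1},{"dp":[0,0,0],"dr":[0,0,0],"fingers":1}])

```text
time_s: 18.95
tool_pos: [0.4606, -0.131, 0.0986]
tool_rot: [180.0, 0.0, 174.7]
force: [1.3, -0.1, -0.5]
grip_width: 0.0004
grasp_force: 0.0
```

Second click. I'll go on towards the third, which should snap at about y -0.142.

Request:
step_arm(moves=[{"dp":[0,-1,0],"dr":[0,0,0],"fingers":1},{"dp":[0,-1,0],"dr":[0,0,0],"fingers":1},{"dp":[0,-1,0],"dr":[0,0,0],"fingers":1},{"dp":[0,0,0],"dr":[0,0,0],"fingers":1},{"dp":[0,0,0],"dr":[0,0,0],"fingers":1}])

```text
time_s: 19.58
tool_pos: [0.4603, -0.134, 0.0986]
tool_rot: [180.0, 0.0, 174.7]
force: [0.2, 0.3, -0.0]
grip_width: 0.0001
grasp_force: 0.0
```

Request:
step_arm(moves=[{"dp":[0,-1,0],"dr":[0,0,0],"fingers":1},{"dp":[0,-1,0],"dr":[0,0,0],"fingers":1},{"dp":[0,-1,0],"dr":[0,0,0],"fingers":1},{"dp":[0,0,0],"dr":[0,0,0],"fingers":1},{"dp":[0,0,0],"dr":[0,0,0],"fingers":1}])

```text
time_s: 20.2
tool_pos: [0.4602, -0.1351, 0.0985]
tool_rot: [179.9, -0.0, 174.8]
force: [0.7, 5.7, 0.2]
grip_width: 0.0008
grasp_force: 2.8
```

Request:
step_arm(moves=[{"dp":[0,-1,0],"dr":[0,0,0],"fingers":1},{"dp":[0,-1,0],"dr":[0,0,0],"fingers":1},{"dp":[0,-1,0],"dr":[0,0,0],"fingers":1},{"dp":[0,0,0],"dr":[0,0,0],"fingers":1},{"dp":[0,0,0],"dr":[0,0,0],"fingers":1}])

```text
time_s: 20.82
tool_pos: [0.4597, -0.1402, 0.0985]
tool_rot: [-180.0, 0.0, 174.7]
force: [0.2, 2.8, 0.3]
grip_width: 0.0006
grasp_force: 1.2
```

Request:
step_arm(moves=[{"dp":[0,-1,0],"dr":[0,0,0],"fingers":1},{"dp":[0,-1,0],"dr":[0,0,0],"fingers":1},{"dp":[0,0,0],"dr":[0,0,0],"fingers":1},{"dp":[0,0,0],"dr":[0,0,0],"fingers":1},{"dp":[0,0,0],"dr":[0,0,0],"fingers":1}])

```text
time_s: 21.45
tool_pos: [0.4596, -0.1422, 0.0986]
tool_rot: [-180.0, 0.0, 174.7]
force: [1.0, -0.0, -0.4]
grip_width: 0.0004
grasp_force: 0.0
```

Request:
step_arm(moves=[{"dp":[0,-1,0],"dr":[0,0,0],"fingers":1},{"dp":[0,-1,0],"dr":[0,0,0],"fingers":1},{"dp":[0,-1,0],"dr":[0,0,0],"fingers":1},{"dp":[0,0,0],"dr":[0,0,0],"fingers":1},{"dp":[0,0,0],"dr":[0,0,0],"fingers":1}])

```text
time_s: 22.08
tool_pos: [0.4593, -0.145, 0.0986]
tool_rot: [180.0, 0.0, 174.7]
force: [0.7, -0.6, 0.2]
grip_width: 0.0007
grasp_force: 0.0
```

Request:
step_arm(moves=[{"dp":[0,5,0],"dr":[0,0,0],"fingers":1},{"dp":[0,5,0],"dr":[0,0,0],"fingers":1},{"dp":[0,0,-25],"dr":[0,0,0],"fingers":1},{"dp":[0,0,-25],"dr":[0,0,0],"fingers":1},{"dp":[0,0,-25],"dr":[0,0,0],"fingers":1}])

```text
time_s: 22.7
tool_pos: [0.4602, -0.1345, 0.1743]
tool_rot: [180.0, 0.0, 174.7]
force: [0.8, -0.6, -0.3]
grip_width: 0.0004
grasp_force: 0.0
```

The slide should be in the third notch (checked below). Now I'll move over the button, tilting the gripper away from the carburettor.

Request:
step_arm(moves=[{"dp":[-1,-53,0],"dr":[0,0,0],"fingers":1},{"dp":[-1,-53,0],"dr":[0,0,0],"fingers":1},{"dp":[-1,-53,0],"dr":[0,0,0],"fingers":1},{"dp":[-1,-53,0],"dr":[0,0,0],"fingers":1},{"dp":[0,0,0],"dr":[0,0,0],"fingers":1}])

```text
time_s: 23.32
tool_pos: [0.4425, -0.351, 0.1736]
tool_rot: [-179.8, -0.1, 174.3]
force: [0.1, 0.6, -0.5]
grip_width: 0.0004
grasp_force: 0.0
```

Request:
step_arm(moves=[{"dp":[0,0,0],"dr":[0,-0.07,0],"fingers":1},{"dp":[0,0,0],"dr":[0,-0.07,0],"fingers":1},{"dp":[0,0,0],"dr":[0,-0.07,0],"fingers":1},{"dp":[0,0,0],"dr":[0,0,0],"fingers":1},{"dp":[0,0,0],"dr":[0,0,0],"fingers":1}])

```text
time_s: 23.95
tool_pos: [0.4455, -0.3454, 0.1738]
tool_rot: [180.0, 12.0, 174.8]
force: [1.4, 0.4, 0.4]
grip_width: 0.0006
grasp_force: 0.0
```

Run:
```python
from cell import env
import cv2
a=env.read_camera("top")[150:230,275:405,::-1];b=env.read_camera("side")[160:270,90:260,::-1]
a=cv2.resize(a,(455,280),interpolation=cv2.INTER_CUBIC);b=cv2.resize(b,(455,294),interpolation=cv2.INTER_CUBIC)
cv2.imwrite("pics/d.png",cv2.vconcat([a,b]));print(env.get_obs()['tool_pos'])
```

```text
[ 0.44550115 -0.34593331  0.17368325]
```

View pics/d.png

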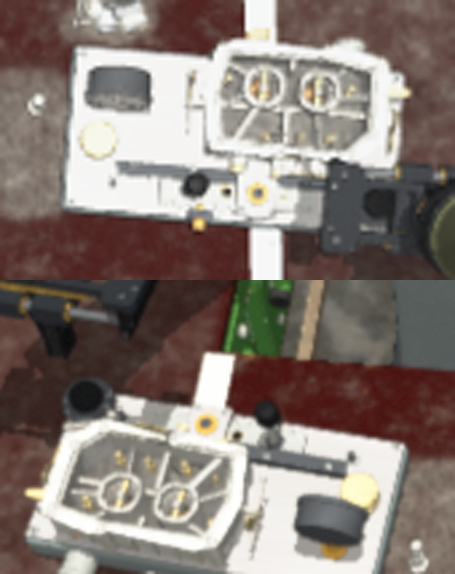

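Run:
```python
from h import *
f=lambda u,v:(275+(u+.5)/3.5-.5,150+(v+.5)/3.5-.5)
g=lambda u,v:(90+(u+.5)/2.676-.5,160+(v+.5)/2.676-.5)
print(bp('top',*f(197,185),.122),bp('side',*g(267,132),.115))
```

```text
[ 0.46173152 -0.16874926  0.122     ] [ 0.45912817 -0.16798658  0.115     ]
```

The slide is confirmed in the third notch: the knob is at y≈-0.168, 42 mm from home. I'll descend onto the button.

Request:
step_arm(moves=[{"dp":[3.7,0,17.6],"dr":[0,0,0],"fingers":1},{"dp":[3.7,0,17.6],"dr":[0,0,0],"fingers":1},{"dp":[3.7,0,17.6],"dr":[0,0,0],"fingers":1},{"dp":[3.7,0,17.6],"dr":[0,0,0],"fingers":1},{"dp":[0,0,0],"dr":[0,0,0],"fingers":1}])

```text
time_s: 24.68
tool_pos: [0.4434, -0.3458, 0.0994]
tool_rot: [179.9, 11.8, 174.6]
force: [-0.5, -0.1, -0.1]
grip_width: 0.0005
grasp_force: 0.0
```

Request:
step_arm(moves=[{"dp":[0.4,0,2],"dr":[0,0,0],"fingers":1},{"dp":[0.4,0,2],"dr":[0,0,0],"fingers":1},{"dp":[0.4,0,2],"dr":[0,0,0],"fingers":1},{"dp":[0.4,0,2],"dr":[0,0,0],"fingers":1},{"dp":[0.4,0,2],"dr":[0,0,0],"fingers":1}])

```text
time_s: 25.3
tool_pos: [0.445, -0.3465, 0.0915]
tool_rot: [180.0, 12.1, 174.7]
force: [-0.5, 0.2, 2.0]
grip_width: 0.0
grasp_force: 0.9
```

Request:
step_arm(moves=[{"dp":[0.4,0,2],"dr":[0,0,0],"fingers":1},{"dp":[0.2,0,1],"dr":[0,0,0],"fingers":1},{"dp":[0.2,0,1],"dr":[0,0,0],"fingers":1},{"dp":[0,0,0],"dr":[0,0,0],"fingers":1},{"dp":[0,0,0],"dr":[0,0,0],"fingers":1}])

```text
time_s: 25.92
tool_pos: [0.4451, -0.3466, 0.0875]
tool_rot: [180.0, 12.1, 174.7]
force: [-0.6, 1.0, 3.7]
grip_width: 0.0007
grasp_force: 2.0
```

Request:
step_arm(moves=[{"dp":[0.2,0,1],"dr":[0,0,0],"fingers":1},{"dp":[0.2,0,1],"dr":[0,0,0],"fingers":1},{"dp":[0,0,0],"dr":[0,0,0],"fingers":1},{"dp":[0,0,0],"dr":[0,0,0],"fingers":1},{"dp":[0,0,0],"dr":[0,0,0],"fingers":1}])

```text
time_s: 26.55
tool_pos: [0.4451, -0.3466, 0.0859]
tool_rot: [180.0, 12.1, 174.7]
force: [-2.8, 1.9, 10.1]
grip_width: 0.0001
grasp_force: 4.8
```

Request:
step_arm(moves=[{"dp":[0.2,0,1],"dr":[0,0,0],"fingers":1},{"dp":[0.2,0,1],"dr":[0,0,0],"fingers":1},{"dp":[0,0,0],"dr":[0,0,0],"fingers":1},{"dp":[0,0,0],"dr":[0,0,0],"fingers":1},{"dp":[0,0,0],"dr":[0,0,0],"fingers":1}])

```text
time_s: 27.18
tool_pos: [0.4453, -0.3467, 0.0855]
tool_rot: [179.9, 12.1, 174.7]
force: [-9.0, 6.2, 23.4]
grip_width: 0.0005
grasp_force: 11.6
```

The button shows its spring profile, then a hard stop after about 6 mm. I'll ease off a little, settle, and check.

Request:
step_arm(moves=[{"dp":[-0.2,0,-1],"dr":[0,0,0],"fingers":1},{"dp":[0,0,0],"dr":[0,0,0],"fingers":1},{"dp":[0,0,0],"dr":[0,0,0],"fingers":1},{"dp":[0,0,0],"dr":[0,0,0],"fingers":1},{"dp":[0,0,0],"dr":[0,0,0],"fingers":1}])

```text
time_s: 27.8
tool_pos: [0.4452, -0.3466, 0.0857]
tool_rot: [179.9, 12.1, 174.7]
force: [-6.1, 3.9, 16.6]
grip_width: 0.0006
grasp_force: 8.2
```

Run:
```python
from cell import env
import cv2
a=env.read_camera("top")[150:230,275:405,::-1];b=env.read_camera("side")[160:270,90:260,::-1]
a=cv2.resize(a,(455,280),interpolation=cv2.INTER_CUBIC);b=cv2.resize(b,(455,294),interpolation=cv2.INTER_CUBIC)
cv2.imwrite("pics/e.png",cv2.vconcat([a,b]));o=env.get_obs();print(o['tool_pos'],o['force'])
```

```text
[ 0.44521467 -0.3466478   0.08570532] [-6.49501574  2.87620565 17.12715253]
```

View pics/e.png

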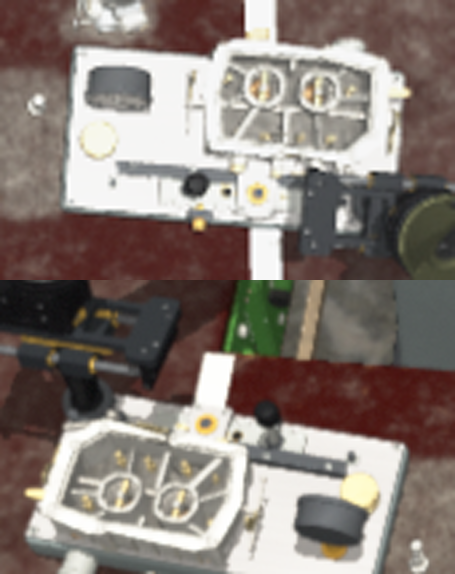

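The fingers are on the button (side (85,400)), and the knob hasn't moved from the third notch (top (197,185)). Handing in.

```bash
python3 -c "
from cell import env
print(env.sign_off())"
```

```text
the job is handed in; nothing more can be done
None
```

I pushed the slide fully home, clicked it right into the third notch without running past it, and handed the job in with the fingers holding the test button down at about 17 N; the hand-in returned no verdict.

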